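# Lock the specimen case with hasp and pin

### The arm

A 6-joint arm with a two-finger parallel gripper is mounted at the origin on the work surface. World frame = base frame: x ahead of the robot, y to its left, z up, the work surface at z = 0. Lengths are in m, angles in rad, forces in N, time in s.
With the tool pointing down it reaches from about 0.3 to 0.775 m from the base axis. Payload 14.6 kg.
Tool frame: the origin (TCP) lies at the centre of the arm's flange, where the gripper is bolted on; the fingertips stand 173 mm ahead of it and the grasp point (between the pads) lies 155 mm ahead of it; z points along the fingers, y is the line along which they close (so a half turn about z gives the same grasp; the last joint's range is limited). The gripper opens to 85 mm and grips with 20 to 120 N. Pads are 22 mm wide; open, the fingers measure 114 mm over their backs; the gripper's body (76 mm by 85 mm) begins 54 mm behind the grasp point. The pads swing forward as they close: fully open they stand 13 mm farther back than shut.
Start: joints at [1.269, 0.3, 1.521, -0, 1.321, -0.067], TCP at [0.128, 0.535, 0.405] pointing down, gripper open.
Joint ranges: [-3.03, 3.03], [-0.79, 2.21], [0.23, 2.52], [-1.04, 4.18], [0, 3.07], [-2.55, 2.55]. Speed limits (rad/s): [2.22, 2.22, 2.57, 3.14, 3.14, 3.14].

### API

Orientations are given as [roll, pitch, yaw] about the fixed x, y, z axes, in that order (R = Rz(yaw) Ry(pitch) Rx(roll)).
In Python, from rig import manip, snapshot, silhouettes gives the robot as it stands.
- The arm moves only by the tool jog_arm, never from a script. Its argument "commands" is a list of rows, each an object of numbers: "hand": the closure, from -1 (fully open) to 1 (shut); "tx", "ty", "tz": the shift along the world's x, y, z in m; "spin": the turn about the world's z in rad. In form: [{"hand": .., "tx": .., "ty": .., "tz": .., "spin": ..}, ...]. A call has 1 to 12 rows; each row is the pose to reach, as a shift and turn from the pose commanded when the call began; what a row does not reach only later rows make up. A row lasts 1/8 s, in which the tool goes at most 62.5 mm and 10.7 degrees, less where a joint would pass 70% of its speed; a pose out of reach is approached as far as the arm can. A call with a gripper value outside its range is refused whole. The fingers move at their own pace and stop on an object; the grip force is fixed at half the most. Time passes only in rows, so rows that repeat a pose let the fingers close. It gives the time, the measured TCP pose, the force, the opening and the grip force at its end, in the units of the state.
- manip.sense(): the state, without advancing time (a new reading comes with each control period).
- snapshot(name): name is "side" or "top" or "wrist"; returns a dict with "color" (420x560x3 uint8, red, green, blue), "range_z" (420x560 float32, m along the optical axis (not along the pixel's ray), 0 where there is no reading), "K" (3x3 intrinsics, pixels), "rvec" (rotation vector, rad) and "tvec" (3), from world to camera coordinates, as OpenCV has them; the wrist camera has in their place "T_tool_cam" (4x4, takes a point from camera to tool coordinates, whose origin is the TCP and whose axes are the flange's). Camera axes: x right, y down, z forward; pixel columns grow to the right and rows downward; lengths in m; the calibration is good to about 2 mm. A picture is of the moment at which its call begins: read the wrist's pose just before it.
- manip.hand_in(): hands the job in; it is judged then, once.
Trained networks look in a picture, given as the dict that the camera call returned (one of the last four; its "shot" number tells which), for a name from the list of things; names that differ only in an ending like _2 or _b are one class to them, and where a whole thing is asked for, a point or a joint stands for the part that bears it (a point fixed in the world has none). Each returns a list of dicts, best first, with "p" (0 to 1); they miss things now and then, are a little off and sometimes report something else, mostly with a low value. They report only what shows in the picture. A call takes as long as a camera call.
- silhouettes(picture, query): "mask" (420x560 bool, what is visible of it) and "box" ([left, top, right, bottom] in pixels, round what is visible of it).
The state is a dict: "t": time; "q": joint angles; "dq": joint speeds; "joint_efforts": joint torques, N m; "ee_pos": TCP position; "tcp_rot": TCP orientation; "contact_force": force on the tool from outside, world axes, zero at the start; "moment": the same for the moment, N m; "gripper_width": opening from 0.0 (shut) to 1.0 (fully open); "grasp_force": force on a finger pad.
Only numpy, scipy, OpenCV 4.12 (cv2) and the standard library are available. Lean on these libraries where they do the work, as an engineer would, in place of code of your own. Each camera call takes 0.05 s, during which the arm holds its last target. There are 200 camera calls.

### The job

The lid of the blue specimen case is shut: lock it. Swing the steel hasp down flat over its staple, then slide the red-tabbed locking pin, nose first from the lid side, down through the staple's loop until its tab stops against the loop, and let go. Leave the bottle, jar and green slide box on the bench where they are.

Things in the scene. Friction and masses are not known exactly. Their poses are not given: they have to be found in the camera images.
- case: Blue specimen case, 235 deep (x), 260 wide (y), 163 high, heavy, fixed, lid shut. Origin: centre of its underside; z up, x to its back; its front (-x) faces to the robot's right: a wall 68 high, then a flat face sloping back at 35 deg to the horizontal, 165 long, to the flat top. Hasp and staple sit mid-slope. A bail handle lies across the top, 75 behind the origin, 25 high.
- hasp (a joint): Angle of the steel hasp: 0 = shut flat on the slope, pointing down it; grows as its tip swings out and back over the lid (1.57: square off the slope; up to 2.6). Stiff hinge: it stays where left, moves at 0.09 N m. Plate 104 from hinge axis to tip, 46 wide, 3 thick; a slot 64 to 84 from the axis, 26 wide, goes over the staple; plain between hinge and slot.
- hasp_hinge (a point): Middle of the hasp's hinge axis, 4 mm off the sloping face; the axis is parallel to the case's y. In the staple's frame it lies at x = +74, z = -9 mm. The knuckle is 8 in diameter; above it a thin hinge leaf lies on the lid.
- hasp_tip (a point): Middle of the hasp's free edge, 104 mm from the hinge axis, at mid thickness.
- staple: Steel strap staple fixed on the slope. Origin: centre of its hole; x up the slope (to hinge and lid), y along the case's y, z square off the slope (35 deg from vertical). The hole runs along x, 15 wide (y), 15 high (z) over the shut hasp, whose outer face is at z = -7.5 mm. Strap 12 long (x -6 to +6), 4 thick: 23 over the legs, top at z = +11.5 mm. Bare slope at z = -13 mm.
- pin: Locking pin, about 50 g: flat red tab 30 long (x), 22 wide (y), 10 thick (z); from the middle of its +x end a steel shank, 9 in diameter, stands out 30 mm, nose round. Origin: centre of the tab, on the shank's axis; x to the nose. Lies loose on the bench, tab flat, origin 5 mm up. Home: x down the slope, origin at x = +21, z about -2.5 mm in the staple's frame, tab flat on the hasp.
- pin_nose (a point): End of the pin's nose, 45 mm from the pin's origin along its x; at x = -24 mm in the staple's frame when the pin is home.
- oil_bottle: Small amber oil bottle, 38 in diameter, 75 high, upright; origin: centre of its underside. Bystander.
- stain_jar: Glass staining jar with white cap, 56 in diameter, 95 high, upright; origin: centre of its underside. Bystander.
- slide_box: Small closed green slide box, 100 (x) x 85 (y) x 34 high; origin: centre of its underside. Bystander.

How it is judged:
On the way, in this order (a step that is already met when the one before it is completed fails the run):
1. the hasp is shut flat over the staple (value of joint hasp below 0.1 rad), for 0.2 s.
2. the pin's nose has passed through the loop from the lid side, over the shut hasp (value of joint hasp below 0.1 rad and x of pin_nose in the frame of staple below -0.01 m and x of pin in the frame of staple above 0.01 m and y of pin_nose in the frame of staple between -0.013 and 0.013 m and z of pin_nose in the frame of staple between -0.01 and 0.01 m and y of pin in the frame of staple between -0.013 and 0.013 m and z of pin in the frame of staple between -0.01 and 0.01 m), for 0.2 s.
At the end, for the whole second after the job is handed in: The hasp is shut (under 0.1 rad); the pin, let go and at rest, runs through the staple's loop over the hasp, nose down the slope within 0.4 rad of the loop's axis, with its tab within 6 mm of the loop's upper side (value of joint hasp below 0.1 rad and x of pin_nose in the frame of staple below -0.018 m and x of pin in the frame of staple between 0.015 and 0.027 m and y of pin_nose in the frame of staple between -0.013 and 0.013 m and z of pin_nose in the frame of staple between -0.01 and 0.01 m and y of pin in the frame of staple between -0.013 and 0.013 m and z of pin in the frame of staple between -0.01 and 0.01 m and angle between the x axis of pin and the x axis of staple, either way round below 0.4 rad and linear speed of pin below 0.01 m/s); the robot touches nothing.
It fails at once if the oil bottle is shoved more than 25 mm or tipped over (distance of oil_bottle from where it was at the start of the episode above 0.025 m or angle between oil_bottle's own z axis and vertical above 0.5 rad).
It fails at once if the staining jar is shoved more than 25 mm or tipped over (distance of stain_jar from where it was at the start of the episode above 0.025 m or angle between stain_jar's own z axis and vertical above 0.5 rad).
It fails at once if the green slide box is shoved more than 25 mm or tipped over (distance of slide_box from where it was at the start of the episode above 0.025 m or angle between slide_box's own z axis and vertical above 0.5 rad).
It also fails if it takes over 59 s, if anything falls off the work surface, if the arm or the gripper's body presses on something with over 40 N, if the wrist force passes 120 N, or if a joint passes its speed limit or range.

## Working session

There is one attempt and no reset: what is moved stays moved. The work goes in short steps, Python scripts to look and compute and a tool call to move; the robot and the scene stay as the last step left them, time stands still between calls to the robot, and variables do not carry over. Pictures are saved under pics/ and viewed, at most 10 in all, crops included, and the job is handed in when it is done.

Besides the shell and the picture viewer there is one more tool, called as a command line: name --argument value ..., lists and objects as JSON in quotes. jog_arm: Moves the arm, as the interface text tells. Its arguments: {"type":"object","properties":{"commands":{"type":"array"}},"required":["commands"]}

```bash
ls; mkdir -p pics; cat > h.py <<'E'
import numpy as np, cv2
from rig import manip, snapshot, silhouettes
from scipy.spatial.transform import Rotation as R
def pts(s, mask=None):
    """world points of the pixels (fixed cameras)"""
    z=s["range_z"]; m=(z>0) if mask is None else (mask&(z>0))
    v,u=np.nonzero(m); K=s["K"]; d=z[v,u]
    c=np.c_[(u-K[0,2])/K[0,0]*d,(v-K[1,2])/K[1,1]*d,d]
    if "T_tool_cam" in s:
        st=s["state"]; T=s["T_tool_cam"]; c=c@T[:3,:3].T+T[:3,3]
        return c@rot(st).T+np.array(st["ee_pos"]), np.c_[u,v]
    M=cv2.Rodrigues(np.array(s["rvec"],float))[0]
    return (c-np.array(s["tvec"]).ravel())@M, np.c_[u,v]
def rot(st):
    r=np.array(st["tcp_rot"]).ravel()
    return R.from_euler("xyz",r).as_matrix() if r.size==3 else (R.from_quat(r).as_matrix() if r.size==4 else r.reshape(3,3))
def shot(n):
    st=manip.sense(); s=snapshot(n); s["state"]=st; return s
def save(s,name): cv2.imwrite("pics/"+name,s["color"][:,:,::-1])
E
python3 - <<'E'
from h import *
print(manip.sense())
ims=[]
for n in ["top","side","wrist"]:
    s=shot(n); ims.append(s["color"])
    np.savez("/tmp/"+n+".npz",**{k:s[k] for k in s if k in("color","range_z","K","rvec","tvec","T_tool_cam")})
    for o in ["case","hasp","staple","pin","oil_bottle","stain_jar","slide_box"]:
        for d in silhouettes(s,o)[:2]:
            if d["p"]<.3: continue
            P,_=pts(s,d["mask"])
            if len(P): print(n,o,round(d["p"],2),np.round(d["box"]),len(P),np.round(np.median(P,0),3),np.round(np.percentile(P,2,axis=0),3),np.round(np.percentile(P,98,axis=0),3))
a=np.hstack(ims[:2]); 
cv2.imwrite("pics/a.png",cv2.resize(a,(800,300),interpolation=cv2.INTER_AREA)[:,:,::-1])
for n,i in zip("tsw",ims): cv2.imwrite(f"pics/{n}.png",i[:,:,::-1])
E
```

```text
pics
{'t': 0.0, 'q': array([ 1.26942016e+00,  3.00482520e-01,  1.52162248e+00,  6.33515688e-06,
        1.32064807e+00, -6.65844558e-02]), 'dq': array([ 0.00131463,  0.00075477,  0.00044816, -0.00059456, -0.00133925,
        0.00044621]), 'joint_efforts': array([ 4.47506079e-05, -5.43495262e+01, -3.61812973e+01, -2.50150561e-05,
        3.83946914e-03, -3.36691016e-05]), 'ee_pos': array([0.12793562, 0.53487647, 0.40409741]), 'tcp_rot': array([-3.14043521e+00, -8.33313560e-05,  2.90679932e+00]), 'contact_force': array([-0.13452649,  0.56974883, -0.64087489]), 'moment': array([-0.06407944,  0.03770242, -0.04239308]), 'grasp_force': 0.0, 'gripper_width': 0.9993029419503527}
top case 0.8 [188. 150. 311. 272.] 8428 [0.553 0.055 0.158] [ 0.415 -0.083  0.071] [0.693 0.186 0.188]
top hasp 0.58 [255. 184. 274. 208.] 272 [0.58  0.015 0.182] [ 0.555 -0.006  0.111] [0.603 0.035 0.237]
top staple 0.46 [270. 182. 283. 200.] 147 [ 0.607 -0.027  0.094] [ 0.584 -0.041  0.08 ] [ 0.626 -0.008  0.116]
top pin 0.43 [353. 243. 375. 248.] 78 [ 0.448 -0.268  0.008] [ 0.442 -0.299  0.004] [ 0.457 -0.248  0.0
[... 292 characters left out ...]
0.449 0.352 0.008] [0.497 0.403 0.1  ]
top slide_box 0.67 [342. 159. 377. 198.] 1118 [ 0.643 -0.268  0.032] [ 0.595 -0.312 -0.002] [ 0.696 -0.226  0.038]
side case 0.7 [202. 175. 332. 302.] 11965 [0.529 0.108 0.157] [ 0.397 -0.056  0.013] [0.668 0.209 0.198]
side hasp 0.78 [248. 178. 275. 218.] 751 [0.579 0.014 0.18 ] [ 0.557 -0.022  0.106] [0.605 0.033 0.236]
side oil_bottle 0.71 [334. 132. 347. 154.] 206 [ 0.532 -0.406  0.044] [ 0.517 -0.422  0.009] [ 0.549 -0.398  0.078]
side stain_jar 0.95 [204. 374. 236. 412.] 1046 [0.468 0.383 0.094] [0.448 0.357 0.016] [0.496 0.404 0.098]
side slide_box 0.63 [267. 147. 308. 179.] 911 [ 0.642 -0.257  0.035] [ 0.596 -0.313  0.006] [ 0.692 -0.228  0.039]
```

View pics/t.png

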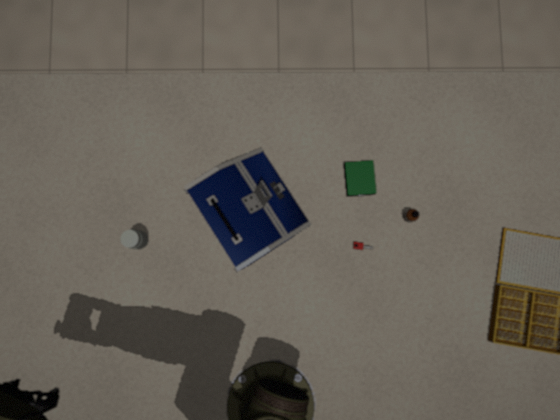

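View pics/s.png

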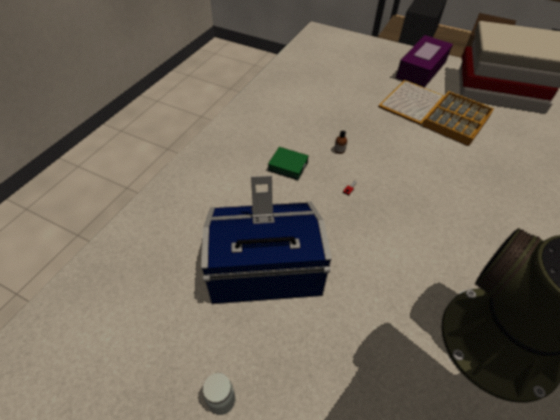

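```bash
python3 - <<'E'
from h import *
# slope plane fit, hasp plane fit, pin
C={}
for n in ["top","side"]:
    s=dict(np.load(f"/tmp/{n}.npz")); P,uv=pts(s)
    col=s["color"][uv[:,1],uv[:,0]].astype(int)
    blue=(col[:,2]>col[:,0]+25)&(P[:,2]>.08)&(P[:,2]<.155)&(abs(P[:,1])<.15)&(P[:,0]>.3)&(P[:,0]<.8)
    Q=P[blue]
    # ransac plane
    rng=np.random.default_rng(0);best=None
    for _ in range(500):
        a=Q[rng.choice(len(Q),3,False)];m=np.cross(a[1]-a[0],a[2]-a[0]);l=np.linalg.norm(m)
        if l<1e-6: continue
        m/=l
        if abs(m[2])<.6 or abs(m[2])>.93: continue
        k=abs((Q-a[0])@m)<.003
        if best is None or k.sum()>best.sum(): best=k
    S=Q[best];c=S.mean(0);m=np.linalg.svd(S-c)[2][2];m*=np.sign(m[2])
    print(n,"slope",best.sum(),c.round(4),m.round(3),"tilt",np.degrees(np.arccos(m[2])).round(1),"yaw",np.arctan2(-m[1],-m[0]).round(3))
    top=P[(abs(P[:,2]-.163)<.006)&(col[:,2]>col[:,0]+25)&(P[:,1]<.25)&(P[:,0]>.35)]
    r=cv2.minAreaRect((top[:,:2]*1000).astype(np.float32)); print("top",r, top[:,2].mean())
    red=(col[:,0]>col[:,1]+60)&(col[:,0]>col[:,2]+60)&(P[:,1]<-.15)&(P[:,2]<.03)
    if red.sum()>5:
        q=P[red]; print("red",red.sum(),q.mean(0).round(4),cv2.minAreaRect((q[:,:2]*1000).astype(np.float32)),np.percentile(uv[red],[0,100],axis=0))
E
```

```text
top slope 1747 [0.5815 0.0083 0.1161] [ 0.305 -0.484  0.82 ] tilt 34.9 yaw 2.132
top ((526.173583984375, 101.10285949707031), (232.68333435058594, 110.42932891845703), 31.983610153198242) 0.16201833604896082
red 37 [ 0.4501 -0.2623  0.0083] ((450.0220031738281, -260.7991638183594), (22.964086532592773, 16.238000869750977), 79.7154312133789) [[354. 242.]
 [362. 248.]]
side slope 748 [0.5891 0.0089 0.1174] [ 0.304 -0.484  0.821] tilt 34.8 yaw 2.132
top ((524.9344482421875, 101.39649963378906), (233.2384490966797, 111.30668640136719), 32.103660583496094) 0.16335323962023682
red 40 [ 0.4494 -0.2628  0.0109] ((449.8502197265625, -262.86273193359375), (25.264503479003906, 19.308975219726562), 80.06925201416016) [[344. 186.]
 [352. 193.]]
```

The top view shows the case at (250,208) with its slope facing right and up. The hasp stands up at about (262,192) and the staple is at (278,188). The red pin is at (358,245) with its shank to the right. The side view agrees: hasp raised at (262,200), pin at (348,189). Next I move the wrist camera closer.

jog_arm --commands '[{"hand": -1,"tx": 0.02,"ty": -0.05,"tz": 0.06,"spin": -0.1},{"hand": -1,"tx": 0.34,"ty": -0.64,"tz": 0.08,"spin": -0.775},{"hand": -1,"tx": 0.34,"ty": -0.64,"tz": 0.08,"spin": -0.775},{"hand": -1,"tx": 0.34,"ty": -0.64,"tz": 0.08,"spin": -0.775},{"hand": -1,"tx": 0.34,"ty": -0.64,"tz": 0.08,"spin": -0.775},{"hand": -1,"tx": 0.34,"ty": -0.64,"tz": 0.08,"spin": -0.775},{"hand": -1,"tx": 0.34,"ty": -0.64,"tz": 0.08,"spin": -0.775},{"hand": -1,"tx": 0.34,"ty": -0.64,"tz": 0.08,"spin": -0.775},{"hand": -1,"tx": 0.34,"ty": -0.64,"tz": 0.08,"spin": -0.775},{"hand": -1,"tx": 0.34,"ty": -0.64,"tz": 0.08,"spin": -0.775},{"hand": -1,"tx": 0.34,"ty": -0.64,"tz": 0.08,"spin": -0.775},{"hand": -1,"tx": 0.34,"ty": -0.64,"tz": 0.08,"spin": -0.775}]'

```text
t: 2.7
ee_pos: [0.4685, -0.1073, 0.4849]
tcp_rot: [3.141, 0.0, 2.131]
contact_force: [1.3, 0.8, 0.2]
gripper_width: 0.998
grasp_force: 0.0
```

```bash
python3 - <<'E'
from h import *
s=shot("wrist"); save(s,"w1.png"); print(s["T_tool_cam"].round(3),s["K"].round(1),s["state"]["ee_pos"],s["state"]["tcp_rot"],s["state"]["t"])
np.savez("/tmp/w1.npz",**{k:s[k] for k in("color","range_z","K","T_tool_cam")},ee=s["state"]["ee_pos"],rot=s["state"]["tcp_rot"])
for o in ["hasp","staple","pin","slide_box"]:
    for d in silhouettes(s,o)[:2]:
        if d["p"]<.25: continue
        P,_=pts(s,d["mask"]); print(o,round(d["p"],2),np.round(d["box"]),len(P))
        if len(P): print(np.round(np.median(P,0),3),np.round(np.percentile(P,2,axis=0),3),np.round(np.percentile(P,98,axis=0),3))
E
```

```text
[[-0.    -0.966 -0.259  0.065]
 [ 1.    -0.     0.001 -0.   ]
 [-0.001 -0.259  0.966  0.031]
 [ 0.     0.     0.     1.   ]] [[305.8   0.  281.5]
 [  0.  305.8 209.7]
 [  0.    0.    1. ]] [ 0.46847713 -0.1073128   0.48492979] [3.14116426e+00 3.85521224e-04 2.13118887e+00] 2.7
hasp 0.63 [412. 132. 533. 185.] 2769
[0.579 0.011 0.197] [ 0.556 -0.009  0.137] [0.603 0.033 0.236]
staple 0.7 [388. 178. 439. 204.] 829
[ 0.606 -0.03   0.096] [ 0.582 -0.044  0.082] [ 0.626 -0.01   0.113]
pin 0.64 [201. 241. 230. 270.] 326
[ 0.448 -0.266  0.01 ] [ 0.44  -0.301  0.004] [ 0.46  -0.248  0.012]
slide_box 0.8 [284. 280. 362. 345.] 3419
[ 0.639 -0.26   0.034] [ 0.596 -0.312  0.005] [ 0.694 -0.227  0.036]
```

View pics/w1.png

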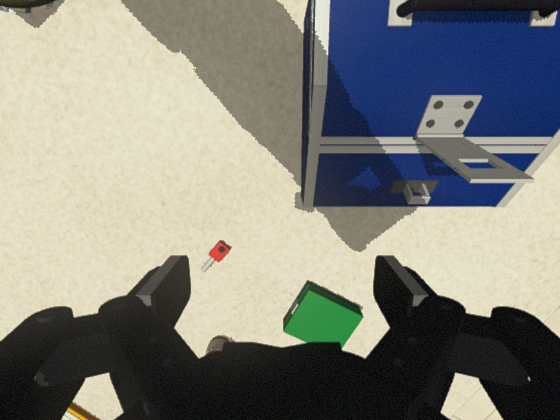

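The wrist view shows the pin clearly: red tab at (221,250), nose at (205,270). The hasp stands out from its leaf (450,115) to its tip at about (500,178), and the staple is at (417,192).

```bash
cat >> h.py <<'E'
def frame(n,o): # staple rotation: z=n, y horizontal, x up slope
    z=n/np.linalg.norm(n); x=np.array([0,0,1])-z[2]*z; x/=np.linalg.norm(x); return np.c_[x,np.cross(z,x),z]
def planefit(P,k=3):
    for _ in range(k):
        c=P.mean(0); n=np.linalg.svd(P-c)[2][2]; d=(P-c)@n; P=P[abs(d)<max(.002,1.5*d.std())]
    return c,n*np.sign(n[2]),len(P)
E
python3 - <<'E'
from h import *
d=dict(np.load("/tmp/w1.npz")); d["state"]={"ee_pos":d["ee"],"tcp_rot":d["rot"]}
P,uv=pts(d); col=d["color"][uv[:,1],uv[:,0]].astype(int)
m=(col[:,2]>col[:,0]+40)&(uv[:,1]>158)&(uv[:,1]<202)&(uv[:,0]>325)&(uv[:,0]<480)&(P[:,2]>.06)
c,n,k=planefit(P[m]); print("slope",c.round(4),n.round(3),k,np.degrees(np.arccos(n[2])))
# impose 35deg tilt, use fitted yaw from avg
F=frame(n,0); yaw=np.arctan2(F[1,0],F[0,0]); print("yaw",yaw)
z=np.array([-np.cos(2.132)*np.sin(np.radians(35)),-np.sin(2.132)*np.sin(np.radians(35)),np.cos(np.radians(35))])
F=frame(z,0); 
L=(P-c)@F   # slope coords
def at(u0,v0,u1,v1): return (uv[:,0]>=u0)&(uv[:,0]<=u1)&(uv[:,1]>=v0)&(uv[:,1]<=v1)
# strap top: L z ~ .0245
st=at(385,178,442,206)&(abs(L[:,2]-.0245)<.004)
print("strap",st.sum(),np.percentile(L[st],[3,50,97],axis=0).round(4),L[st].mean(0))
lo=np.percentile(L[st],3,axis=0);hi=np.percentile(L[st],97,axis=0)
S=c+F@np.array([*(lo+hi)[:2]/2,.013]); print("staple",S.round(4))
H=S+F@np.array([.074,0,-.009]); print("hinge",H.round(4))
# hasp points
G=(P-H)@F; hp=at(412,130,535,188)&(G[:,2]>.008)&(abs(G[:,1])<.03)
c2,n2,k2=planefit(G[hp]); print("hasp",k2,c2,n2,"ang from plate:",np.arctan2(G[hp][:,2],-G[hp][:,0]).mean(), np.percentile(G[hp],[2,98],axis=0).round(4))
red=(col[:,0]>col[:,1]+70)&(col[:,0]>col[:,2]+70)&at(195,235,240,280)
Q=P[red]; r=cv2.minAreaRect((Q[:,:2]*1000).astype(np.float32)); print("red",Q.mean(0).round(4),r)
g=at(195,235,240,280)&~red&(P[:,2]>.0035)&(P[:,2]<.02); q=P[g]; print("shank?",g.sum(),np.percentile(q,[2,50,98],axis=0).round(4))
a=Q[:,:2].mean(0); far=q[np.argsort(-np.linalg.norm(q[:,:2]-a,axis=1))[:10]]; v=np.median(far[:,:2],0)-a; print("yaw pin",np.arctan2(v[1],v[0]),np.linalg.norm(v))
E
```

```text
slope [ 0.6002 -0.0153  0.0973] [ 0.304 -0.486  0.819] 3172 34.989427911918064
yaw 2.1299793876822757
strap 186 [[-0.0174 -0.0087  0.0209]
 [-0.0099  0.0025  0.0241]
 [-0.0062  0.0131  0.0254]] [-0.01093483  0.00263735  0.02385178]
staple [ 0.6075 -0.031   0.1011]
hinge [0.5725 0.0247 0.1362]
hasp 2395 [0.02240668 0.00108422 0.06202809] [-0.94334141 -0.00665952  0.33175689] ang from plate: 1.918491234335312 [[ 0.0045 -0.0225  0.0109]
 [ 0.0351  0.0228  0.0985]]
red [ 0.4502 -0.2638  0.0099] ((450.35150146484375, -263.3286437988281), (29.463621139526367, 21.41818618774414), 80.07804107666016)
shank? 155 [[ 0.4392 -0.3056  0.0044]
 [ 0.4469 -0.2821  0.0088]
 [ 0.4607 -0.2478  0.0113]]
yaw pin -1.7522857267592875 0.04064579024844157
```

jog_arm --commands '[{"hand": 1,"tx": 0.077,"ty": 0.174,"tz": 0},{"hand": 1,"tx": 0.077,"ty": 0.174,"tz": 0},{"hand": 1,"tx": 0.077,"ty": 0.174,"tz": 0},{"hand": 1,"tx": 0.077,"ty": 0.174,"tz": 0},{"hand": 1,"tx": 0.077,"ty": 0.174,"tz": -0.05},{"hand": 1,"tx": 0.077,"ty": 0.174,"tz": -0.116},{"hand": 1,"tx": 0.077,"ty": 0.174,"tz": -0.116},{"hand": 1,"tx": 0.077,"ty": 0.174,"tz": -0.116}]'

```text
$.commands[0]: bad value
```

jog_arm --commands '[{"hand": 1,"tx": 0.012,"ty": -0.019,"tz": 0},{"hand": 1,"tx": 0.022,"ty": -0.035,"tz": 0},{"hand": 1,"tx": 0.029,"ty": -0.0465,"tz": 0},{"hand": 1,"tx": 0.035,"ty": -0.056,"tz": -0.012},{"hand": 1,"tx": 0.039,"ty": -0.062,"tz": -0.018},{"hand": 1,"tx": 0.043,"ty": -0.0685,"tz": -0.025},{"hand": 1,"tx": 0.046,"ty": -0.073,"tz": -0.033},{"hand": 1,"tx": 0.0485,"ty": -0.077,"tz": -0.041},{"hand": 1,"tx": 0.05,"ty": -0.079,"tz": -0.05},{"hand": 1,"tx": 0.05,"ty": -0.0795,"tz": -0.058},{"hand": 1,"tx": 0.0475,"ty": -0.076,"tz": -0.065},{"hand": 1,"tx": 0.0455,"ty": -0.072,"tz": -0.07}]'

```text
$.commands[0]: bad value
```

jog_arm --commands '[{"hand": 1,"tx": 0.077,"ty": 0.174,"tz": 0,"spin": 0},{"hand": 1,"tx": 0.077,"ty": 0.174,"tz": 0,"spin": 0},{"hand": 1,"tx": 0.077,"ty": 0.174,"tz": 0,"spin": 0},{"hand": 1,"tx": 0.077,"ty": 0.174,"tz": 0,"spin": 0},{"hand": 1,"tx": 0.077,"ty": 0.174,"tz": -0.05,"spin": 0},{"hand": 1,"tx": 0.077,"ty": 0.174,"tz": -0.116,"spin": 0},{"hand": 1,"tx": 0.077,"ty": 0.174,"tz": -0.116,"spin": 0},{"hand": 1,"tx": 0.077,"ty": 0.174,"tz": -0.116,"spin": 0}]'

```text
t: 3.95
ee_pos: [0.545, 0.0691, 0.3712]
tcp_rot: [3.139, 0.001, 2.132]
contact_force: [0.8, 0.2, 1.6]
gripper_width: 0.002
grasp_force: 0.0
```

jog_arm --commands '[{"hand": 1,"tx": 0.012,"ty": -0.019,"tz": 0,"spin": 0},{"hand": 1,"tx": 0.022,"ty": -0.035,"tz": 0,"spin": 0},{"hand": 1,"tx": 0.029,"ty": -0.0465,"tz": 0,"spin": 0},{"hand": 1,"tx": 0.035,"ty": -0.056,"tz": -0.012,"spin": 0},{"hand": 1,"tx": 0.039,"ty": -0.062,"tz": -0.018,"spin": 0},{"hand": 1,"tx": 0.043,"ty": -0.0685,"tz": -0.025,"spin": 0},{"hand": 1,"tx": 0.046,"ty": -0.073,"tz": -0.033,"spin": 0},{"hand": 1,"tx": 0.0485,"ty": -0.077,"tz": -0.041,"spin": 0},{"hand": 1,"tx": 0.05,"ty": -0.079,"tz": -0.05,"spin": 0},{"hand": 1,"tx": 0.05,"ty": -0.0795,"tz": -0.058,"spin": 0},{"hand": 1,"tx": 0.0475,"ty": -0.076,"tz": -0.065,"spin": 0},{"hand": 1,"tx": 0.0455,"ty": -0.072,"tz": -0.07,"spin": 0}]'

```text
t: 5.45
ee_pos: [0.5903, -0.0029, 0.2984]
tcp_rot: [3.141, 0.0, 2.132]
contact_force: [1.3, -3.1, 2.2]
gripper_width: -0.0
grasp_force: 1.6
```

jog_arm --commands '[{"hand": 1,"tx": 0,"ty": 0,"tz": -0.005,"spin": 0},{"hand": 1,"tx": 0,"ty": 0,"tz": -0.008,"spin": 0},{"hand": 1,"tx": 0,"ty": 0,"tz": -0.008,"spin": 0}]'

```text
t: 5.82
ee_pos: [0.5909, -0.0032, 0.2925]
tcp_rot: [3.139, 0.002, 2.132]
contact_force: [-0.5, -3.4, 14.7]
gripper_width: 0.001
grasp_force: 6.7
```

jog_arm --commands '[{"hand": 0,"tx": 0,"ty": 0,"tz": 0.06,"spin": 0},{"hand": -1,"tx": 0,"ty": -0.02,"tz": 0.1,"spin": 0},{"hand": -1,"tx": -0.142,"ty": -0.266,"tz": 0.1,"spin": -0.735},{"hand": -1,"tx": -0.142,"ty": -0.266,"tz": 0.1,"spin": -0.735},{"hand": -1,"tx": -0.142,"ty": -0.266,"tz": 0.06,"spin": -0.735},{"hand": -1,"tx": -0.142,"ty": -0.266,"tz": 0.03,"spin": -0.735},{"hand": -1,"tx": -0.142,"ty": -0.266,"tz": 0.03,"spin": -0.735},{"hand": -1,"tx": -0.142,"ty": -0.266,"tz": 0.03,"spin": -0.735},{"hand": -1,"tx": -0.142,"ty": -0.266,"tz": 0.03,"spin": -0.735}]'

```text
t: 6.95
ee_pos: [0.4487, -0.2688, 0.321]
tcp_rot: [3.141, -0.0, 1.397]
contact_force: [-0.6, 1.0, -0.3]
gripper_width: 0.998
grasp_force: 0.0
```

```bash
cat >> h.py <<'E'
S=np.array([.6075,-.0310,.1011]); _z=np.array([-np.cos(2.132)*np.sin(np.radians(35)),-np.sin(2.132)*np.sin(np.radians(35)),np.cos(np.radians(35))])
F=frame(_z,0)
def pinpose(s,red,P):
    Q=P[red]; r=cv2.minAreaRect((Q[:,:2]*1000).astype(np.float32)); return Q.mean(0),r
E
python3 - <<'E'
from h import *
s=shot("wrist"); save(s,"w2.png"); P,uv=pts(s); col=s["color"][uv[:,1],uv[:,0]].astype(int)
print(s["state"]["ee_pos"],s["state"]["tcp_rot"],s["state"]["t"])
red=(col[:,0]>col[:,1]+60)&(col[:,0]>col[:,2]+60)&(P[:,2]<.02)&(P[:,2]>.006)&(np.hypot(P[:,0]-.45,P[:,1]+.263)<.05)
print(red.sum(),*pinpose(s,red,P)); q=uv[red]; print(q.min(0),q.max(0))
near=(np.hypot(P[:,0]-.45,P[:,1]+.263)<.06)&(P[:,2]>.004)&(P[:,2]<.02); n=P[near]
print("end", n[np.argsort(n@np.array([-.173,-.985,0]))[-15:]].mean(0))
t=shot("top"); d=silhouettes(t,"hasp"); P,uv=pts(t); L=(P-S)@F
k=(abs(L[:,1])<.02)&(L[:,0]>.01)&(L[:,0]<.07)&(L[:,2]>-.03); print("hasp z over slope",np.percentile(L[k][:,2],[5,50,95]))
E
```

```text
[ 0.4487427  -0.26878545  0.3209505 ] [ 3.14131323e+00 -1.57908076e-04  1.39683942e+00] 6.95
528 [ 0.45013706 -0.26551569  0.00989595] ((450.23974609375, -263.77398681640625), (28.47848129272461, 20.852006912231445), 80.44815826416016)
[271 179] [293 208]
end [ 0.44360918 -0.30542634  0.00800304]
hasp z over slope [-0.01193441 -0.00938097 -0.00637541]
```

View pics/w2.png

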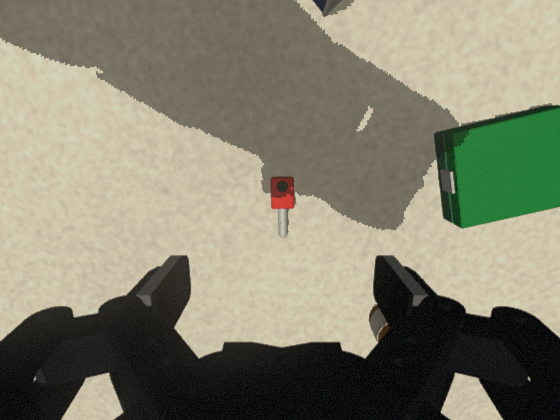

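The pin lies at the image centre: tab around (282,193), nose at (283,236), aligned with the tool. The hasp measures shut. Next I grip the front part of the tab.

jog_arm --commands '[{"hand": -1,"tx": 0.0,"ty": -0.001,"tz": -0.06,"spin": 0},{"hand": -0.4,"tx": 0.0,"ty": -0.001,"tz": -0.11,"spin": 0},{"hand": -0.2,"tx": 0.0,"ty": -0.001,"tz": -0.142,"spin": 0},{"hand": -0.2,"tx": 0.0,"ty": -0.001,"tz": -0.142,"spin": 0},{"hand": -0.2,"tx": 0.0,"ty": -0.001,"tz": -0.142,"spin": 0},{"hand": 1,"tx": 0.0,"ty": -0.001,"tz": -0.142,"spin": 0},{"hand": 1,"tx": 0.0,"ty": -0.001,"tz": -0.142,"spin": 0},{"hand": 1,"tx": 0.0,"ty": -0.001,"tz": -0.142,"spin": 0},{"hand": 1,"tx": 0.0,"ty": -0.001,"tz": -0.142,"spin": 0}]'

```text
t: 8.22
ee_pos: [0.4488, -0.2703, 0.1802]
tcp_rot: [3.14, 0.001, 1.397]
contact_force: [-2.9, 2.3, 11.2]
gripper_width: 0.221
grasp_force: 58.3
```

jog_arm --commands '[{"hand": 1,"tx": 0.0,"ty": 0.0,"tz": 0.06,"spin": 0},{"hand": 1,"tx": 0.0,"ty": 0.0,"tz": 0.12,"spin": 0},{"hand": 1,"tx": 0.03,"ty": 0.05,"tz": 0.175,"spin": 0.2},{"hand": 1,"tx": 0.138,"ty": 0.272,"tz": 0.175,"spin": 0.735},{"hand": 1,"tx": 0.138,"ty": 0.272,"tz": 0.175,"spin": 0.735},{"hand": 1,"tx": 0.138,"ty": 0.272,"tz": 0.175,"spin": 0.735},{"hand": 1,"tx": 0.138,"ty": 0.272,"tz": 0.175,"spin": 0.735},{"hand": 1,"tx": 0.138,"ty": 0.272,"tz": 0.175,"spin": 0.735},{"hand": 1,"tx": 0.138,"ty": 0.272,"tz": 0.175,"spin": 0.735}]'

```text
t: 9.35
ee_pos: [0.5863, 0.0021, 0.3538]
tcp_rot: [-3.142, 0.0, 2.133]
contact_force: [-0.4, 0.3, -0.9]
gripper_width: 0.219
grasp_force: 58.8
```

```bash
cat > look.py <<'E'
from h import *
import sys
s=shot("wrist"); save(s,sys.argv[1]); st=s["state"]; P,uv=pts(s); col=s["color"][uv[:,1],uv[:,0]].astype(int)
print("t",st["t"],"ee",st["ee_pos"].round(4),"rot",st["tcp_rot"].round(3),"w",st["gripper_width"])
red=(col[:,0]>col[:,1]+60)&(col[:,0]>col[:,2]+60)&(P[:,2]>.08)&(np.linalg.norm(P-S,axis=1)<.15)
Q=P[red]; L=(Q-S)@F; print("red n",red.sum(),"staple frame mm pct 2/50/98:\n",(np.percentile(L,[2,50,98],axis=0)*1000).round(1)); 
if red.sum()>10:
    print(uv[red].min(0),uv[red].max(0))
    top=L[L[:,2]>np.percentile(L[:,2],15)] ; c,n,k=planefit(Q); n=n@F; print("red plane normal in staple frame",n.round(3),"pitch deg",np.degrees(np.arctan2(n[0],n[2])).round(1),k)
m=(abs((P-S)@F)[:,1]<.02)
E
python3 look.py w3.png
```

```text
t 9.35 ee [0.5863 0.0021 0.3538] rot [-3.142  0.     2.133] w 0.21926453503586765
red n 1894 staple frame mm pct 2/50/98:
 [[74.3 -9.1 31. ]
 [85.1  0.4 41. ]
 [97.  10.5 48.4]]
[259 218] [303 275]
red plane normal in staple frame [ 0.583 -0.004  0.812] pitch deg 35.7 1879
```

View pics/w3.png

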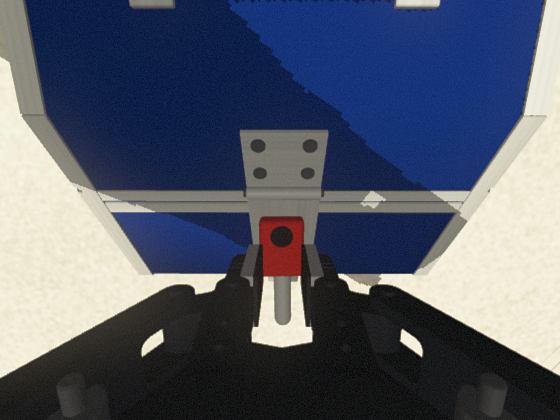

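The pin is held level and centred over the shut hasp, tab at (282,246) and shank down to (283,322). I lower it so the tab's rear edge pivots on the hasp.

jog_arm --commands '[{"hand": 1,"tx": 0.0,"ty": 0.0,"tz": -0.025,"spin": 0},{"hand": 1,"tx": 0.0,"ty": 0.0,"tz": -0.034,"spin": 0},{"hand": 1,"tx": 0.0,"ty": 0.0,"tz": -0.038,"spin": 0},{"hand": 1,"tx": 0.0,"ty": 0.0,"tz": -0.042,"spin": 0},{"hand": 1,"tx": 0.0,"ty": 0.0,"tz": -0.042,"spin": 0}]'

```text
t: 10.02
ee_pos: [0.5867, 0.0014, 0.3131]
tcp_rot: [3.14, 0.002, 2.131]
contact_force: [-1.8, -3.5, 7.0]
gripper_width: 0.223
grasp_force: 60.0
```

```bash
python3 look.py w4.png
```

```text
t 10.025 ee [0.5867 0.0014 0.3131] rot [3.140e+00 2.000e-03 2.131e+00] w 0.2234196919207946
red n 1906 staple frame mm pct 2/50/98:
 [[49.5 -9.  -1.4]
 [61.2  0.5  8.4]
 [73.3 10.4 15.4]]
[259 217] [303 275]
red plane normal in staple frame [ 0.546 -0.002  0.838] pitch deg 33.1 1865
```

jog_arm --commands '[{"hand": 1,"tx": 0.0,"ty": 0.0,"tz": -0.003,"spin": 0},{"hand": 1,"tx": 0.0,"ty": 0.0,"tz": -0.006,"spin": 0},{"hand": 1,"tx": 0.0,"ty": 0.0,"tz": -0.006,"spin": 0}]'

```text
t: 10.45
ee_pos: [0.5871, 0.0007, 0.3089]
tcp_rot: [3.137, 0.005, 2.131]
contact_force: [0.3, -11.1, 17.3]
gripper_width: 0.218
grasp_force: 65.6
```

```bash
python3 look.py w5.png
```

```text
t 10.45 ee [0.5871 0.0007 0.3089] rot [3.137 0.005 2.131] w 0.21756406182399038
red n 1965 staple frame mm pct 2/50/98:
 [[46.6 -9.6 -4.4]
 [60.4  0.2  6.1]
 [72.  10.1 12.2]]
[258 217] [303 274]
red plane normal in staple frame [ 0.431 -0.009  0.902] pitch deg 25.5 1780
```

jog_arm --commands '[{"hand": 1,"tx": 0.0,"ty": 0.0,"tz": -0.003,"spin": 0},{"hand": 1,"tx": 0.0,"ty": 0.0,"tz": -0.006,"spin": 0},{"hand": 1,"tx": 0.0,"ty": 0.0,"tz": -0.006,"spin": 0}]'

```text
t: 10.88
ee_pos: [0.5873, 0.0003, 0.3032]
tcp_rot: [3.137, 0.006, 2.131]
contact_force: [1.0, -14.4, 18.5]
gripper_width: 0.22
grasp_force: 76.8
```

```bash
python3 look.py w6.png
```

```text
t 10.875 ee [5.873e-01 3.000e-04 3.032e-01] rot [3.137 0.006 2.131] w 0.22044629463459156
red n 1980 staple frame mm pct 2/50/98:
 [[44.1 -9.7 -5.3]
 [61.5  0.2  3.8]
 [70.9 10.1  8.3]]
[258 219] [304 273]
red plane normal in staple frame [ 0.283 -0.017  0.959] pitch deg 16.4 1658
```

jog_arm --commands '[{"hand": 1,"tx": 0.0,"ty": 0.0,"tz": -0.003,"spin": 0},{"hand": 1,"tx": 0.0,"ty": 0.0,"tz": -0.006,"spin": 0},{"hand": 1,"tx": 0.0,"ty": 0.0,"tz": -0.006,"spin": 0}]'

```text
t: 11.3
ee_pos: [0.5875, 0.0001, 0.2973]
tcp_rot: [3.137, 0.007, 2.131]
contact_force: [4.1, -16.0, 17.0]
gripper_width: 0.223
grasp_force: 85.4
```

```bash
python3 look.py w7.png
```

```text
t 11.3 ee [5.875e-01 1.000e-04 2.973e-01] rot [3.137 0.007 2.131] w 0.22294561795797324
red n 1899 staple frame mm pct 2/50/98:
 [[41.9 -9.5 -5.8]
 [64.8  0.2  2.2]
 [69.8 10.2  3.9]]
[257 222] [304 272]
red plane normal in staple frame [0.133 0.005 0.991] pitch deg 7.6 1448
```

View pics/w7.png

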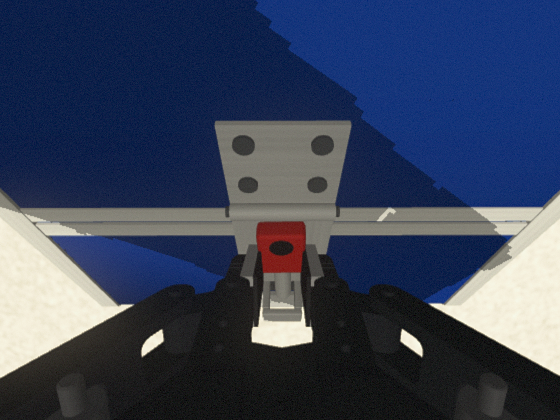

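The tab is nearly flat on the hasp, and the shank at (283,290) points at the loop at (283,315). I press a little more, then slide down the slope.

jog_arm --commands '[{"hand": 1,"tx": 0.0,"ty": 0.0,"tz": -0.003,"spin": 0},{"hand": 1,"tx": 0.0,"ty": 0.0,"tz": -0.005,"spin": 0},{"hand": 1,"tx": 0.0,"ty": 0.0,"tz": -0.005,"spin": 0},{"hand": 1,"tx": 0.0022,"ty": -0.0035,"tz": -0.0075,"spin": 0},{"hand": 1,"tx": 0.0043,"ty": -0.0069,"tz": -0.0095,"spin": 0},{"hand": 1,"tx": 0.0043,"ty": -0.0069,"tz": -0.0095,"spin": 0}]'

```text
t: 12.1
ee_pos: [0.5924, -0.0061, 0.2901]
tcp_rot: [3.132, 0.008, 2.131]
contact_force: [5.3, -6.7, 33.3]
gripper_width: 0.22
grasp_force: 90.6
```

```bash
python3 look.py w8.png
```

```text
t 12.1 ee [ 0.5924 -0.0061  0.2901] rot [3.132 0.008 2.131] w 0.2203598168690079
red n 1857 staple frame mm pct 2/50/98:
 [[ 31.7 -11.5  -5.7]
 [ 55.7  -1.6   1.8]
 [ 59.8   8.4   2.8]]
[257 223] [305 271]
red plane normal in staple frame [0.084 0.011 0.996] pitch deg 4.8 1398
```

jog_arm --commands '[{"hand": 1,"tx": 0.0005,"ty": -0.004,"tz": -0.001,"spin": 0},{"hand": 1,"tx": 0.0026,"ty": -0.0073,"tz": -0.0025,"spin": 0},{"hand": 1,"tx": 0.0035,"ty": -0.009,"tz": -0.004,"spin": 0},{"hand": 1,"tx": 0.0035,"ty": -0.009,"tz": -0.004,"spin": 0}]'

```text
t: 12.65
ee_pos: [0.5955, -0.0147, 0.2844]
tcp_rot: [3.135, 0.006, 2.131]
contact_force: [2.7, -4.3, 21.7]
gripper_width: 0.22
grasp_force: 87.3
```

```bash
python3 look.py w9.png
```

```text
t 12.65 ee [ 0.5955 -0.0147  0.2844] rot [3.135 0.006 2.131] w 0.21975592403387667
red n 1885 staple frame mm pct 2/50/98:
 [[21.4 -9.  -6. ]
 [45.4  0.9  1.9]
 [49.5 10.9  3.1]]
[257 223] [305 271]
red plane normal in staple frame [0.092 0.013 0.996] pitch deg 5.3 1401
```

View pics/w9.png

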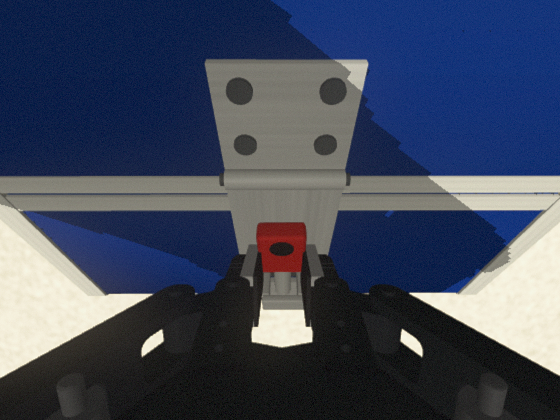

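jog_arm --commands '[{"hand": 1,"tx": 0.0013,"ty": -0.0021,"tz": -0.001,"spin": 0},{"hand": 1,"tx": 0.0022,"ty": -0.0035,"tz": -0.002,"spin": 0},{"hand": 1,"tx": 0.0025,"ty": -0.004,"tz": -0.0025,"spin": 0},{"hand": 1,"tx": 0.0025,"ty": -0.004,"tz": -0.0025,"spin": 0}]'

```text
t: 13.2
ee_pos: [0.5978, -0.0186, 0.2815]
tcp_rot: [3.135, 0.005, 2.131]
contact_force: [2.5, -2.9, 21.6]
gripper_width: 0.228
grasp_force: 86.9
```

```bash
python3 look.py w10.png
```

```text
t 13.2 ee [ 0.5978 -0.0186  0.2815] rot [3.135 0.005 2.131] w 0.22835688542281637
red n 1894 staple frame mm pct 2/50/98:
 [[16.4 -8.7 -5.8]
 [39.8  1.1  2. ]
 [44.3 11.1  3.1]]
[257 223] [305 271]
red plane normal in staple frame [0.095 0.006 0.995] pitch deg 5.5 1418
```

jog_arm --commands '[{"hand": 0.3,"tx": 0.0,"ty": 0.0,"tz": 0.001,"spin": 0},{"hand": 0.2,"tx": 0.0,"ty": 0.0,"tz": 0.002,"spin": 0},{"hand": 0.2,"tx": 0.0,"ty": 0.0,"tz": 0.006,"spin": 0},{"hand": 0.2,"tx": -0.0039,"ty": 0.0062,"tz": 0.014,"spin": 0},{"hand": 0.2,"tx": -0.0039,"ty": 0.0062,"tz": 0.014,"spin": 0}]'

```text
t: 13.88
ee_pos: [0.5927, -0.0112, 0.2924]
tcp_rot: [3.141, 0.0, 2.132]
contact_force: [0.0, 0.3, 0.1]
gripper_width: 0.397
grasp_force: 0.0
```

```bash
python3 look.py w11.png
```

```text
t 13.875 ee [ 0.5927 -0.0112  0.2924] rot [3.141 0.    2.132] w 0.39672204834690783
red n 1417 staple frame mm pct 2/50/98:
 [[ 7.7 -8.9 -5.4]
 [31.8  1.4  1.9]
 [35.8 11.3  2.9]]
[263 245] [304 285]
red plane normal in staple frame [0.074 0.001 0.997] pitch deg 4.3 1055
```

View pics/w11.png

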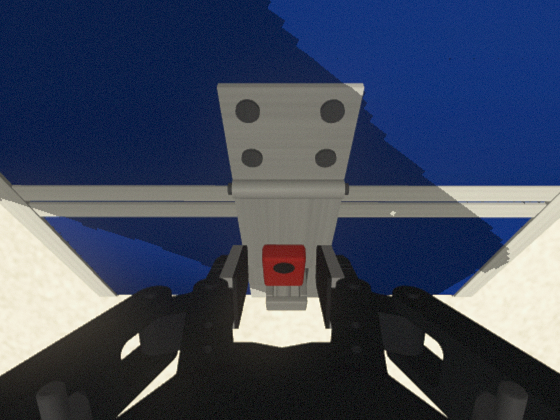

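On release the pin slid home: the tab at (284,265) sits against the loop at (287,300), with its origin measured at about x = +21 mm. I retreat straight up.

jog_arm --commands '[{"hand": 0.1,"tx": 0.0,"ty": 0.0,"tz": 0.02,"spin": 0},{"hand": 0,"tx": 0.0,"ty": 0.0,"tz": 0.06,"spin": 0},{"hand": 0,"tx": 0.0,"ty": 0.0,"tz": 0.1,"spin": 0},{"hand": 0,"tx": 0.0,"ty": 0.0,"tz": 0.1,"spin": 0},{"hand": 0,"tx": 0.0,"ty": 0.0,"tz": 0.1,"spin": 0},{"hand": 0,"tx": 0.0,"ty": 0.0,"tz": 0.1,"spin": 0}]'

```text
t: 14.68
ee_pos: [0.5928, -0.0118, 0.3903]
tcp_rot: [-3.14, -0.001, 2.132]
contact_force: [0.4, -1.3, 0.4]
gripper_width: 0.498
grasp_force: 0.0
```

```bash
python3 look.py w12.png; python3 -c "
import cv2;i=cv2.imread('pics/w12.png');cv2.imwrite('pics/w12c.png',cv2.resize(i[150:350,180:380],(600,600),interpolation=cv2.INTER_CUBIC))"
```

```text
t 14.675 ee [ 0.5928 -0.0118  0.3903] rot [-3.140e+00 -1.000e-03  2.132e+00] w 0.49778844951490625
red n 624 staple frame mm pct 2/50/98:
 [[ 6.8 -8.8 -5.1]
 [26.5  1.   2. ]
 [35.6 11.3  3.2]]
[271 201] [296 229]
red plane normal in staple frame [0.046 0.003 0.999] pitch deg 2.6 494
```

View pics/w12c.png

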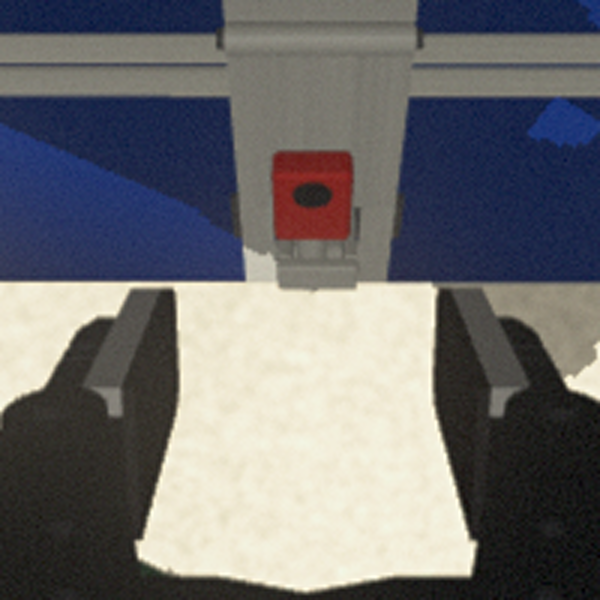

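The crop shows the tab at (312,195) against the loop at (317,270), the hasp flat and the gripper clear.

```bash
python3 -c "
from rig import manip; print(manip.hand_in())"
```

```text
the job is handed in; nothing more can be done
None
```

The hasp is shut flat over the staple, the pin is through the loop with its tab against it (tab centre measured at about +21 mm, the home position), and the job is handed in at about 14.7 s; the verdict was not reported back.

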